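# Seat a brass taper plug and rock it to prove it free

### The job

Take the brass taper plug with the lever out of the black holder and set it in the seat ring on the brass bar in the vise, its lever in line with the bar and pointing at the bar's ribbed nipple end; feel for the seat, because the ring sits some millimetres off its mark, then push the plug fully home with about 12 N and never lean on the bar, ring or vise with more than 25 N. Keeping it home, rock the lever about 25 degrees anticlockwise (seen from above) and then about 25 degrees clockwise of the bar's line to check that it is free, bring it back in line and let go, leaving it home. Leave everything else where it is.

Things in the scene. Friction and masses are not known exactly. Their poses are not given: they have to be found in the camera images.
- plug_grip (a point): Centre of the grip block of the plug to seat: the only plug with a lever, all brass, 0.17 to 0.34 kg. The block is 28 mm long (x), 14 mm wide (y), 22 mm tall, centred here on the plug's axis; grip it from above across the 14 mm. The cone's wide top rim is 23 mm below. x = lever direction, z = up the plug's axis. Starts upright in a holder hole.
- plug_foot (a point): Middle of the same plug's foot, 51 mm below plug_grip, same axes. Upward from here: a solid cone 28 mm tall, 12 mm across at the foot and 40 mm at its top (radius grows 0.5 mm per mm), a round neck 18 mm across and 12 mm tall, then the grip block. At the start the foot is 16 mm below the holder's top.
- lever_tip (a point): Outer end of the plug's lever, 50 mm from the plug's axis along its x and 6 mm above plug_grip. The lever is 8 mm wide and 7 mm tall and sticks out of the grip block on one side only.
- seat (a point): Mark fixed on the bar, height true: fully home, the plug's foot is at this height (plug_grip 51 mm above). Axes: x along the bar to its ribbed nipple end, y across to the left of that, z up. The seat ring's bore is up to 7 mm off this point in x and also up to 7 mm in y, differently each time; this point does not show that: feel (or see) it.
- seat_rim (a point): Mark 24 mm above seat, at the height of the ring's rim, with the same sideways error. Brass ring 51 mm across, plain conical bore matching the plug, mouth 36 mm across. It does not give sideways: off centre the cone rides on one flank, up to 20 mm too high, and is pushed towards the bore's centre. Downward it springs: 4 N preload, then 1 mm per 6 N, stop at 4 mm.
- ring (a joint): How far the seat ring is pushed down on its spring, in m: 0 unloaded, up to 0.004. It starts moving at about 4 N (plug's weight included) and goes down 1 mm per 6 N: 12 N is about 0.0013, 25 N about 0.0035. Unloaded it springs back to its true height.
- vise: Blue vise holding a level brass bar 270 x 83 mm, top 105 mm above the table, 8 mm below seat. Origin on the table under seat, same axes. Fittings up to 24 mm tall stand on the bar's middle line 75 and 107 mm either side of seat (x). Screw handle on the +y side, 48 mm above the table.
- holder: Fixed black plastic block 75 (x) x 245 (y) x 34 mm with three holes, 31 mm across and 16 mm deep, in a row along y, 80 mm apart, the middle one at its centre; origin at the centre of its underside. Each hole holds one plug; which plug is in which hole varies.
- plug_round: Small brass taper plug with a round head, no lever, 40 mm tall, standing in another hole of the holder; origin at its foot. Leave alone.
- plug_square: Small brass taper plug with a square head, no lever, 42 mm tall, standing in another hole of the holder; origin at its foot. Leave alone.
- tin: Closed metal tin, 60 mm across, 45 mm high; origin at its underside. Leave alone.
- wrench: Steel wrench, 170 mm long, lying flat. Leave alone.
- driver: Screwdriver, 180 mm long, lying flat. Leave alone.
- nut: Brass ring nut, 32 mm across, 14 mm high, lying flat; origin at its underside. Leave alone.
- block: Black plastic connector block 58 x 90 x 32 mm with six round ports, lying flat; origin at its underside. Leave alone.
There are look-alikes about, which are no part of the job. What is shaped like the part that bears plug_grip but pink is not meant.

How it is judged:
By the outcome, as a careful person would: the job done as asked, in the order asked, and still so for the second after the job is handed in, with the robot touching nothing.
It also fails if it takes over 59 s, if anything falls off the work surface, if the arm or the gripper's body presses on something with over 40 N, if the wrist force passes 120 N, or if a joint passes its speed limit or range.

### The arm

A 6-joint arm with a two-finger parallel gripper is mounted at the origin on the work surface. World frame = base frame: x ahead of the robot, y to its left, z up, the work surface at z = 0. Lengths are in m, angles in rad, forces in N, time in s.
With the tool pointing down it reaches from about 0.35 to 0.775 m from the base axis. Payload 7.3 kg.
Tool frame: the origin (TCP) lies midway between the tips of the shut fingers; the grasp point (between the pads) lies 19 mm behind it (robot.tcp_to_grasp is the distance from the TCP to the grasp point, in m); x points along the fingers, z is the direction in which the jaws open and shut, and the axes are right-handed (so a half turn about x gives the same grasp; the last joint's range is limited). The gripper opens to 92 mm and grips with 3 to 60 N. Pads are 19 mm wide; open, the fingers measure 130 mm over their backs; the gripper's body (75 mm by 190 mm) begins 47 mm behind the grasp point.
Start: joints at [-1.301, 0.342, 1.524, -0, 1.275, -0.146], TCP at [0.212, -0.48, 0.227] pointing down, gripper open.
Joint ranges: [-2.53, 2.53], [-0.77, 2.02], [0.04, 2.7], [-1, 4.14], [0.28, 2.66], [-3.11, 3.11]. Speed limits (rad/s): [2.57, 2.57, 3.14, 3.14, 3.14, 3.14].

### API

Orientations are given as [roll, pitch, yaw] about the fixed x, y, z axes, in that order (R = Rz(yaw) Ry(pitch) Rx(roll)).
In Python, from cell import robot gives the robot as it stands.
- The arm moves only by the tool move_arm, never from a script. Its argument "deltas" is a list of rows, each an object with "dp": the shift along the tool's x, y, z in m, a list of three; "turn": the turn, a rotation vector about the tool's x, y, z in degrees, a list of three. A call has 1 to 10 rows; each row is the pose to reach, as a shift and turn from the pose commanded when the call began, along the tool's axes at that moment; what a row does not reach only later rows make up. A row lasts 1/10 s, in which the tool goes at most 50 mm and 8.59 degrees, less where a joint would pass 70% of its speed; a pose out of reach is approached as far as the arm can. A call with a gripper value outside its range is refused whole. "hand" is the finger opening in m, from 0 to 0.0918, set as the call begins (left out, the last holds). The fingers move at their own pace and stop on an object; "squeeze" is the grip in N (left out, the last holds). Time passes only in rows, so rows that repeat a pose let the fingers close. It gives the time, the measured TCP pose, the force and the opening at its end, in the units of the state.
- robot.observe(): the state, without advancing time (a new reading comes with each control period).
- robot.read_camera(name): name is "side" or "top" or "wrist"; returns (picture, depth): 384x512x3 uint8, red, green, blue; 384x512 float32, m along the optical axis (not along the pixel's ray), 0 where there is no reading.
- robot.camera_info(name): a dict with "fx", "fy", "cx", "cy" (pixels), "k1" (the pictures are not rectified: a ray, as slopes to the right and down, at radius r is drawn at 1 + k1 r^2 times it, then the intrinsics apply), "R" (3x3) and "t" (3): a world point X has camera coordinates R X + t. Camera axes: x right, y down, z forward; pixel columns grow to the right and rows downward; lengths in m; the calibration is good to about 2 mm. A picture is of the moment at which its call begins: read the wrist's pose just before it. camera_info takes no time and is no camera call; for the wrist camera it gives the pose at the moment of the call.
- robot.hand_in(): hands the job in, once; it reports no verdict.
The state is a dict: "time": time; "qpos": joint angles; "qvel": joint speeds; "joint_efforts": joint torques, N m; "tool_pos": TCP position; "tool_rot": TCP orientation; "contact_force": force on the tool from outside, world axes, zero at the start; "torque": the same for the moment, N m; "opening": finger opening in m.
Only numpy, scipy, OpenCV 4.12 (cv2) and the standard library are available. Lean on these libraries where they do the work, as an engineer would, in place of code of your own. Each camera call takes 0.05 s, during which the arm holds its last target.

## Working session

There is one attempt and no reset: what is moved stays moved. The work goes in short steps, Python scripts to look and compute and a tool call to move; the robot and the scene stay as the last step left them, time stands still between calls to the robot, and variables do not carry over. Pictures are saved under pics/ and viewed, and the job is handed in when it is done.

Besides the shell and the picture viewer there is one more tool, called after ">>>" as a command line: name --argument value ..., lists and objects as JSON in quotes. move_arm: Moves the arm, as the interface text tells. Its arguments: {"type":"object","properties":{"deltas":{"type":"array"},"hand":{"type":"number"},"squeeze":{"type":"number"}},"required":["deltas"]}

```bash
ls; mkdir -p pics
cat > h.py <<'E'
import numpy as np, cv2
from cell import robot
def shot(n,tag):
    info=robot.camera_info(n); p,d=robot.read_camera(n)
    cv2.imwrite(f'pics/{tag}.png',cv2.cvtColor(p,cv2.COLOR_RGB2BGR)); np.savez(f'{tag}.npz',p=p,d=d,**{k:np.array(v) for k,v in info.items()})
    return p,d,info
def K(i): return np.array([[i['fx'],0,i['cx']],[0,i['fy'],i['cy']],[0,0,1]],float)
def slopes(i,uv):
    D=np.array([float(i['k1']),0,0,0,0])
    return cv2.undistortPoints(np.array(uv,float).reshape(-1,1,2),K(i),D).reshape(-1,2)
def plane(i,uv,z):
    s=slopes(i,uv); R=np.array(i['R']);t=np.array(i['t']); C=-R.T@t
    d=np.c_[s,np.ones(len(s))]@R
    return C+d*((z-C[2])/d[:,2])[:,None]
def dep(i,uv,dd):
    s=slopes(i,uv); R=np.array(i['R']);t=np.array(i['t'])
    return (np.c_[s,np.ones(len(s))]*np.array(dd).reshape(-1,1)-t)@R
def proj(i,X):
    D=np.array([float(i['k1']),0,0,0,0]); R=np.array(i['R'])
    return cv2.projectPoints(np.array(X,float).reshape(-1,1,3),cv2.Rodrigues(R)[0],np.array(i['t'],float),K(i),D)[0].reshape(-1,2)
def load(tag): return dict(np.load(tag+'.npz'))
E
python3 - <<'E'
from h import *
for n in ['top','side','wrist']:
    p,d,i=shot(n,n+'0'); print(n,{k:np.round(v,3).tolist() for k,v in i.items()})
print(robot.observe())
E
```

```text
pics
top {'fx': 356.496, 'fy': 356.496, 'cx': 253.589, 'cy': 189.046, 'k1': -0.018, 'R': [[0.02, -1.0, -0.014], [-0.997, -0.019, -0.078], [0.078, 0.015, -0.997]], 't': [0.044, 0.515, 0.921]}
side {'fx': 450.174, 'fy': 450.174, 'cx': 257.935, 'cy': 186.337, 'k1': -0.046, 'R': [[0.942, -0.335, -0.004], [-0.256, -0.71, -0.657], [0.217, 0.62, -0.754]], 't': [-0.475, 0.227, 1.14]}
wrist {'fx': 304.215, 'fy': 304.215, 'cx': 253.698, 'cy': 195.872, 'k1': -0.053, 'R': [[0.405, -0.914, -0.002], [-0.879, -0.39, 0.276], [-0.253, -0.11, -0.961]], 't': [-0.525, -0.035, 0.391]}
{'time': 0.15, 'qpos': array([-1.30098427e+00,  3.42545931e-01,  1.52480630e+00, -1.56306565e-05,
        1.27540581e+00, -1.45991110e-01]), 'qvel': array([ 0.00086341, -0.00110449, -0.00174404,  0.00065508, -0.00231297,
        0.00040881]), 'joint_efforts': array([ 1.55776404e-03, -4.31468046e+01, -2.44353533e+01,  7.17611820e-02,
        5.37290960e-02, -8.16438842e-05]), 'tool_pos': array([ 0.21199659, -0.47995268,  0.22621027]), 'tool_rot': array([3.0084278 , 1.56963085, 1.8534392 ]), 'contact_force': array([-0.581778  ,  0.19302975,  0.44970282]), 'torque': array([ 0.00909428, -0.03127937, -0.01323747]), 'opening': 0.09212998440281067}
```

View pics/top0.png

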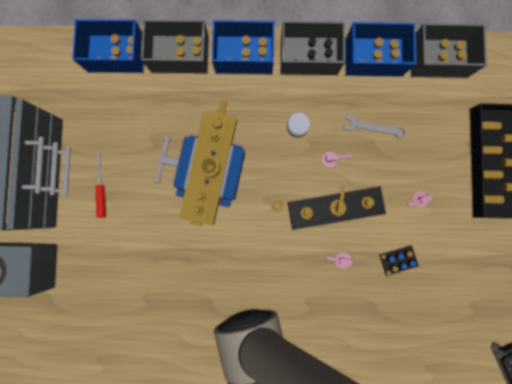

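View pics/side0.png

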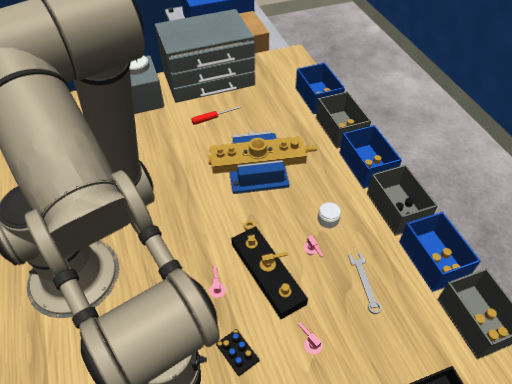

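View pics/wrist0.png

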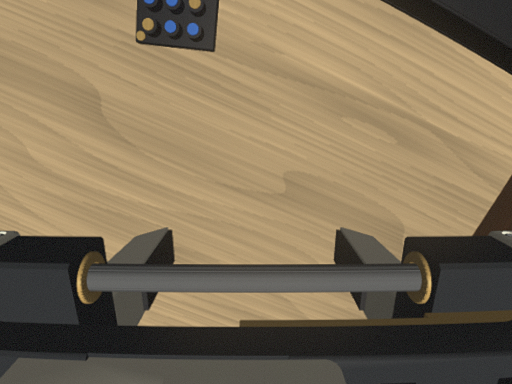

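The top view shows the lever plug in the holder's middle hole (338,207) with its lever going up to (342,190). The bar's ring is at about (209,167) and the nipple at (223,105). I'll measure these on enlarged crops.

Run:
```python
from h import *
i=load('top0');p=i['p'][:,:,::-1]
a=cv2.resize(p[95:235,165:255],None,fx=4,fy=4,interpolation=cv2.INTER_CUBIC)
b=cv2.resize(p[170:240,280:390],None,fx=4,fy=4,interpolation=cv2.INTER_CUBIC)
c=np.zeros((560,800,3),np.uint8);c[:560,:360]=a;c[:280,360:800]=b
s=load('side0');q=s['p'][:,:,::-1]
e=cv2.resize(q[125:195,200:310],None,fx=4,fy=4,interpolation=cv2.INTER_CUBIC);c[280:560,360:800]=e
cv2.imwrite('pics/crop0.png',c)
# hsv yellow mask stats
h=cv2.cvtColor(i['p'],cv2.COLOR_RGB2HSV)
print(h[130,212],h[207,338],h[192,341],h[230,300],i['p'][130,212])
for uv in [(338,207),(341,192),(209,167),(212,130),(223,105)]:
  print(uv,i['d'][uv[1],uv[0]],dep(i,[uv],[i['d'][uv[1],uv[0]]]).round(4))
```

```text
[ 21 157 154] [ 21 162 124] [ 20 151 149] [ 20  96 160] [154 127  59]
(338, 207) 0.8735424 [[ 0.4691 -0.155   0.082 ]]
(341, 192) 0.87970686 [[ 0.5064 -0.1631  0.0786]]
(209, 167) 0.8638938 [[0.5591 0.1618 0.1035]]
(212, 130) 0.8701558 [[0.6502 0.1571 0.1043]]
(223, 105) 0.8811156 [[0.7151 0.1326 0.098 ]]
```

View pics/crop0.png

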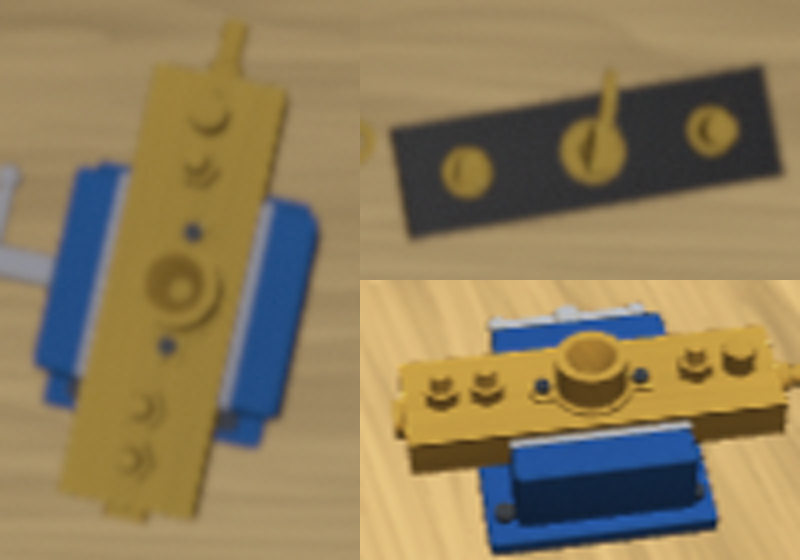

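```bash
cat >> h.py <<'E'
from scipy.spatial.transform import Rotation as Ro
def tool(o=None):
    o=o or robot.observe(); return Ro.from_euler('xyz',o['tool_rot']).as_matrix(), np.array(o['tool_pos'])
E
python3 - <<'E'
from h import *
w=load('wrist0');T,P=tool();C=-w['R'].T@w['t']
print('tool axes\n',T.round(3)); print('cam in tool',(T.T@(C-P)).round(4),'\n',(w['R']@T).round(3))
i=load('top0');h=cv2.cvtColor(i['p'],cv2.COLOR_RGB2HSV)
m=((h[...,0]>15)&(h[...,0]<28)&(h[...,1]>135)).astype(np.uint8)
m2=m.copy();m2[:, :165]=0;m2[:,255:]=0;m2[:95]=0;m2[235:]=0
m2=cv2.morphologyEx(m2,cv2.MORPH_OPEN,np.ones((9,9)))
c=max(cv2.findContours(m2,0,1)[0],key=cv2.contourArea);r=cv2.minAreaRect(c);b=cv2.boxPoints(r);W=plane(i,b,.105);print(r,W.round(4))
print('bar ctr',W.mean(0))
for k in range(4): v=W[(k+1)%4]-W[k];print(np.linalg.norm(v).round(4),np.degrees(np.arctan2(v[1],v[0])).round(2))
# lever
print('grip/lever', plane(i,[(338.4,207.5),(342,187.5)],.079).round(4))
k=(i['p'].max(2)<75).astype(np.uint8);k[:170]=0;k[240:]=0;k[:,:280]=0;k[:,395:]=0
k=cv2.morphologyEx(k,cv2.MORPH_CLOSE,np.ones((5,5)))
c=max(cv2.findContours(k,0,1)[0],key=cv2.contourArea);r=cv2.minAreaRect(c);b=cv2.boxPoints(r);W=plane(i,b,.034);print('holder',W.round(4),W.mean(0))
for k in range(4): v=W[(k+1)%4]-W[k];print(np.linalg.norm(v).round(4),np.degrees(np.arctan2(v[1],v[0])).round(2))
print('ring', plane(i,[(165+180/4.,95+288/4.)],.137))
E
```

```text
tool axes
 [[-0.     0.915  0.404]
 [ 0.001  0.404 -0.915]
 [-1.     0.    -0.001]]
cam in tool [-0.1583  0.0743  0.0002] 
 [[ 0.001  0.001  1.   ]
 [-0.276 -0.961  0.001]
 [ 0.961 -0.276 -0.   ]]
((208.0594940185547, 168.0133819580078), (34.17072677612305, 114.34146118164062), 12.680383682250977) [[0.4295 0.2301 0.105 ]
 [0.7034 0.1785 0.105 ]
 [0.6859 0.0961 0.105 ]
 [0.4134 0.1496 0.105 ]]
bar ctr [0.55806077 0.16356391 0.105     ]
0.2787 -10.68
0.0842 -102.0
0.2777 168.91
0.0822 78.66
grip/lever [[ 0.468  -0.1567  0.079 ]
 [ 0.5176 -0.1655  0.079 ]]
holder [[ 0.4803 -0.0355  0.034 ]
 [ 0.5261 -0.2745  0.034 ]
 [ 0.4581 -0.2857  0.034 ]
 [ 0.4128 -0.048   0.034 ]] [ 0.46933685 -0.16093075  0.034     ]
0.2434 -79.16
0.0689 -170.67
0.242 100.81
0.0687 10.48
ring [[0.5544962  0.15464662 0.137     ]]
```

>>> move_arm --deltas '[{"dp": [0.0, 0.03, -0.016], "turn": [3, 0, 0]}, {"dp": [0.005, 0.07, -0.037], "turn": [7, 0, 0]}, {"dp": [0.01, 0.11, -0.058], "turn": [11, 0, 0]}, {"dp": [0.016, 0.15, -0.079], "turn": [15, 0, 0]}, {"dp": [0.022, 0.19, -0.1], "turn": [19, 0, 0]}, {"dp": [0.028, 0.23, -0.121], "turn": [23, 0, 0]}, {"dp": [0.034, 0.27, -0.142], "turn": [27, 0, 0]}, {"dp": [0.04, 0.31, -0.163], "turn": [30, 0, 0]}, {"dp": [0.044, 0.345, -0.182], "turn": [32, 0, 0]}, {"dp": [0.046, 0.365, -0.192], "turn": [34, 0, 0]}]' --hand 0.045

```text
time: 1.15
tool_pos: [0.4694, -0.1545, 0.1801]
tool_rot: [-2.299, 1.57, 2.236]
contact_force: [0.2, 0.9, 1.0]
opening: 0.0447
```

Run:
```python
from h import *
p,d,i=shot('wrist','wrist1'); o=robot.observe();print(o['time'],o['tool_pos'],o['qpos'],o['qvel'].round(3))
i=load('wrist1')
print(proj(i,[(.468,-.157,.08),(.468,-.157,.034)]))
```

```text
1.2 [ 0.47063484 -0.15314616  0.17997994] [-0.47073745  0.33243018  1.67703388  0.00195928  1.13275284  1.27704704] [-0.068 -0.021  0.026 -0.021  0.007 -0.156]
[[256.58119546 197.12119865]
 [256.23385675 184.58871273]]
```

View pics/wrist1.png

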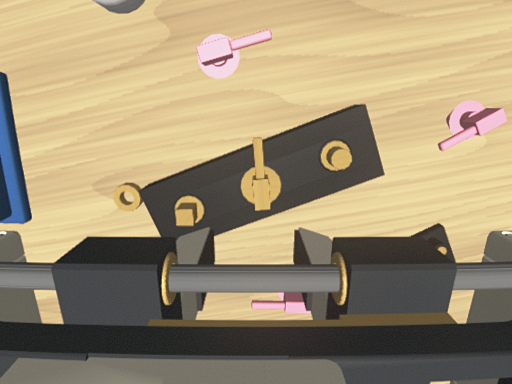

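Run:
```python
from h import *
p,d,i=shot('wrist','wrist2'); o=robot.observe();print(o['time'],o['tool_pos'],o['qvel'].round(3)); T,P=tool(o); print(T.round(4))
c=cv2.resize(p[120:230,200:330,::-1],None,fx=5,fy=5,interpolation=cv2.INTER_CUBIC);cv2.imwrite('pics/crop2.png',c)
```

```text
1.25 [ 0.46946702 -0.15486432  0.1801244 ] [-0.062 -0.015  0.015 -0.025  0.006 -0.08 ]
[[-6.000e-04  9.848e-01 -1.735e-01]
 [ 9.000e-04 -1.735e-01 -9.848e-01]
 [-1.000e+00 -7.000e-04 -7.000e-04]]
```

View pics/crop2.png

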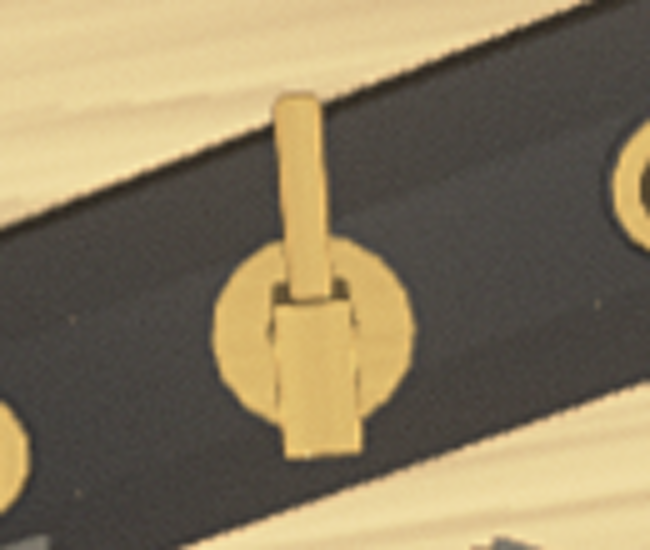

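Run:
```python
from h import *
i=load('wrist2'); f=lambda a:(np.array(a,float)+.5)/5-.5+[200,120]
W=plane(i,f([(272,305),(352,303),(362,455),(285,458)]),.080);print(W.round(4),W.mean(0).round(4))
for k in range(4): v=W[(k+1)%4]-W[k];print(np.linalg.norm(v).round(4),np.degrees(np.arctan2(v[1],v[0])).round(2))
L=plane(i,f([(297,95),(309,298)]),.0785);print(L.round(4));v=L[0]-W.mean(0);v2=L[0]-L[1];print(np.linalg.norm(v[:2]),np.degrees(np.arctan2(v[1],v[0])),np.degrees(np.arctan2(v2[1],v2[0])))
d=i['d'];print(dep(i,f([(315,400)]),[d[199,263]]))
# cone rim circle at z=.046
print('rimcirc',plane(i,f([(313,335)]),.046))
i=load('top0')
```

```text
[[ 0.4845 -0.1559  0.08  ]
 [ 0.4824 -0.1697  0.08  ]
 [ 0.4545 -0.167   0.08  ]
 [ 0.4563 -0.1533  0.08  ]] [ 0.4694 -0.1615  0.08  ]
0.0139 -98.61
0.028 174.4
0.0138 82.27
0.0282 -5.37
[[ 0.5192 -0.1664  0.0785]
 [ 0.4842 -0.1625  0.0785]]
0.05005319145868338 -5.6591061242912755 -6.437470055629719
[[ 0.46623013 -0.16041417  0.08039896]]
rimcirc [[ 0.46921403 -0.16141537  0.046     ]]
```

>>> move_arm --deltas '[{"dp": [0.02, 0.0018, 0.0045], "turn": [-4.2, 0, 0]}, {"dp": [0.05, 0.0018, 0.0045], "turn": [-4.2, 0, 0]}, {"dp": [0.07, 0.0018, 0.0045], "turn": [-4.2, 0, 0]}, {"dp": [0.08, 0.0018, 0.0045], "turn": [-4.2, 0, 0]}, {"dp": [0.08, 0.0018, 0.0045], "turn": [-4.2, 0, 0]}]'

```text
time: 1.75
tool_pos: [0.4684, -0.1623, 0.0997]
tool_rot: [-1.867, 1.568, 2.741]
contact_force: [0.1, 0.0, 0.2]
opening: 0.0449
```

Run:
```python
from h import *
o=robot.observe();T,P=tool(o);print(o['tool_pos'],o['qvel'].round(3),T.round(4).tolist(),o['contact_force'])
print('need',T.T@(np.array([.4694,-.1615,.05])-P), np.degrees(np.arctan2(T[1,1],T[0,1])))
```

```text
[ 0.46838248 -0.1622657   0.09972944] [ 0.006 -0.03  -0.037  0.002  0.026  0.005] [[-0.0024, 0.9945, -0.1046], [0.001, -0.1046, -0.9945], [-1.0, -0.0025, -0.0008]] [0.09027359 0.00151272 0.18722589]
need [ 0.04972758  0.00105728 -0.00082972] -6.0052119300824485
```

>>> move_arm --deltas '[{"dp": [0.02, 0.001, -0.0006], "turn": [0, 0, 0]}, {"dp": [0.04, 0.001, -0.0006], "turn": [0, 0, 0]}, {"dp": [0.05, 0.001, -0.0006], "turn": [0, 0, 0]}, {"dp": [0.05, 0.001, -0.0006], "turn": [0, 0, 0]}, {"dp": [0.05, 0.001, -0.0006], "turn": [0, 0, 0]}]'

```text
time: 2.25
tool_pos: [0.471, -0.1619, 0.0516]
tool_rot: [1.102, 1.569, -0.573]
contact_force: [-0.4, -0.2, 0.3]
opening: 0.0451
```

>>> move_arm --deltas '[{"dp": [0, 0, 0], "turn": [0, 0, 0]}, {"dp": [0, 0, 0], "turn": [0, 0, 0]}, {"dp": [0, 0, 0], "turn": [0, 0, 0]}, {"dp": [0, 0, 0], "turn": [0, 0, 0]}, {"dp": [0, 0, 0], "turn": [0, 0, 0]}, {"dp": [0, 0, 0], "turn": [0, 0, 0]}]' --hand 0.0 --squeeze 40

```text
time: 2.85
tool_pos: [0.4707, -0.1615, 0.051]
tool_rot: [1.179, 1.57, -0.496]
contact_force: [1.0, 0.1, 2.6]
opening: 0.0159
```

Run:
```python
from h import *
o=robot.observe();T,P=tool(o);print(o['time'],o['tool_pos'],o['qvel'].round(3),o['contact_force'],o['torque'],o['opening'],np.degrees(np.arctan2(T[1,1],T[0,1])))
```

```text
2.85 [ 0.47066089 -0.16150648  0.0509772 ] [-0.001  0.001 -0.002 -0.001  0.    -0.   ] [0.97252053 0.09643992 2.62216275] [0.13436531 0.08209258 0.004546  ] 0.015872743833000573 -5.971614062019615
```

>>> move_arm --deltas '[{"dp": [0, 0, 0], "turn": [0, 0, 0]}, {"dp": [0, 0, 0], "turn": [0, 0, 0]}]'

```text
time: 3.05
tool_pos: [0.4707, -0.1615, 0.051]
tool_rot: [1.152, 1.57, -0.523]
contact_force: [0.5, 0.8, 2.9]
opening: 0.0159
```

Run:
```python
from h import *
p,d,i=shot('wrist','wrist3');o=robot.observe();T,P=tool(o);print(o['time'],o['tool_pos'],o['contact_force'],o['torque'],o['opening'],np.degrees(np.arctan2(T[1,1],T[0,1])))
```

```text
3.1 [ 0.47068196 -0.16152662  0.0509718 ] [-1.05298913  0.92736781  5.32451282] [0.17363256 0.07207988 0.01977659] 0.016043124795630272 -5.9773905632486155
```

View pics/wrist3.png

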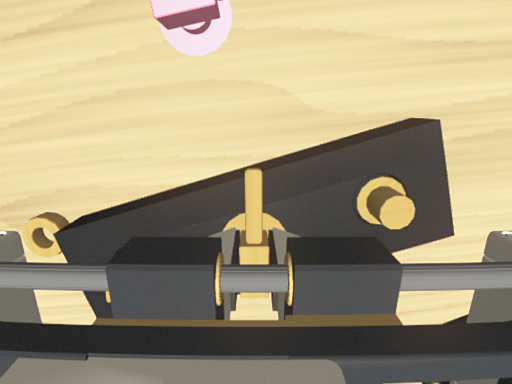

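>>> move_arm --deltas '[{"dp": [-0.004, 0, 0], "turn": [0, 0, 0]}, {"dp": [-0.015, 0, 0], "turn": [0, 0, 0]}, {"dp": [-0.04, 0, 0], "turn": [0, 0, 0]}, {"dp": [-0.08, 0, 0], "turn": [0, 0, 0]}, {"dp": [-0.12, 0, 0], "turn": [0, 0, 0]}, {"dp": [-0.15, 0, 0], "turn": [0, 0, 0]}, {"dp": [-0.169, 0, 0], "turn": [0, 0, 0]}, {"dp": [-0.169, 0, 0], "turn": [0, 0, 0]}]'

```text
time: 3.9
tool_pos: [0.4716, -0.1621, 0.2228]
tool_rot: [1.169, 1.565, -0.506]
contact_force: [0.5, 0.2, -3.3]
opening: 0.0164
```

>>> move_arm --deltas '[{"dp": [0, 0, -0.015], "turn": [0, 0, 0]}, {"dp": [0, 0, -0.045], "turn": [1, 0, 0]}, {"dp": [0, -0.001, -0.085], "turn": [2, 0, 0]}, {"dp": [0, -0.002, -0.13], "turn": [3, 0, 0]}, {"dp": [0, -0.003, -0.175], "turn": [4, 0, 0]}, {"dp": [0, -0.004, -0.22], "turn": [5, 0, 0]}, {"dp": [0, -0.005, -0.265], "turn": [5, 0, 0]}, {"dp": [0, -0.006, -0.3], "turn": [5, 0, 0]}, {"dp": [0, -0.007, -0.325], "turn": [5, 0, 0]}, {"dp": [0, -0.007, -0.332], "turn": [5, 0, 0]}]'

```text
time: 4.9
tool_pos: [0.4965, 0.1724, 0.2178]
tool_rot: [-1.388, 1.567, 3.137]
contact_force: [0.0, -0.2, -2.3]
opening: 0.016
```

>>> move_arm --deltas '[{"dp": [0, 0, 0], "turn": [0, 0, 0]}, {"dp": [0, 0, 0], "turn": [0, 0, 0]}, {"dp": [0, 0, 0], "turn": [0, 0, 0]}]'

```text
time: 5.2
tool_pos: [0.4979, 0.1683, 0.2194]
tool_rot: [-0.765, 1.57, -2.529]
contact_force: [-0.4, -1.1, -2.3]
opening: 0.0159
```

Run:
```python
from h import *
p,d,i=shot('wrist','wrist4');o=robot.observe();T,P=tool(o);print(o['time'],o['tool_pos'],o['qpos'],o['contact_force'],o['torque'],o['opening'],np.degrees(np.arctan2(T[1,1],T[0,1])))
```

```text
5.25 [0.49802317 0.16833384 0.21953574] [ 1.80277542e-01  3.49489754e-01  1.53360685e+00 -3.00724248e-04
  1.25896377e+00  1.94442106e+00] [ 0.367988  -0.8560147 -1.6877166] [ 0.01851609  0.04777572 -0.05478283] 0.015980380588276798 -11.07269213638816
```

View pics/wrist4.png

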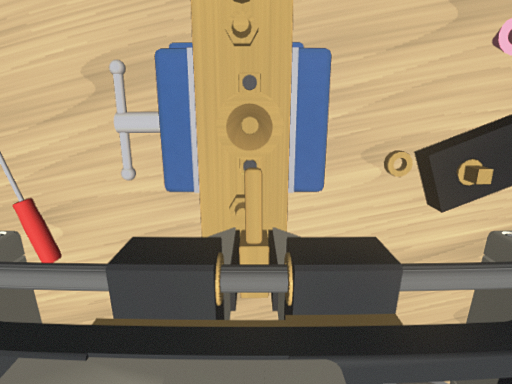

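Run:
```python
from h import *
i=load('wrist4');p=i['p']
c=cv2.resize(p[70:180,185:315,::-1],None,fx=5,fy=5,interpolation=cv2.INTER_CUBIC);cv2.imwrite('pics/crop4.png',c)
h=cv2.cvtColor(p,cv2.COLOR_RGB2HSV)
for r in (60,110,150,200): print(r,[tuple(h[r,x]) for x in (180,190,194,200,280,290,296)])
```

```text
60 [(np.uint8(109), np.uint8(141), np.uint8(164)), (np.uint8(120), np.uint8(5), np.uint8(198)), (np.uint8(20), np.uint8(133), np.uint8(191)), (np.uint8(20), np.uint8(127), np.uint8(203)), (np.uint8(20), np.uint8(129), np.uint8(192)), (np.uint8(19), np.uint8(134), np.uint8(203)), (np.uint8(140), np.uint8(4), np.uint8(195))]
110 [(np.uint8(108), np.uint8(147), np.uint8(160)), (np.uint8(109), np.uint8(19), np.uint8(192)), (np.uint8(116), np.uint8(10), np.uint8(185)), (np.uint8(20), np.uint8(127), np.uint8(203)), (np.uint8(20), np.uint8(128), np.uint8(199)), (np.uint8(17), np.uint8(39), np.uint8(152)), (np.uint8(112), np.uint8(31), np.uint8(181))]
150 [(np.uint8(109), np.uint8(140), np.uint8(159)), (np.uint8(110), np.uint8(140), np.uint8(160)), (np.uint8(110), np.uint8(4), np.uint8(194)), (np.uint8(20), np.uint8(126), np.uint8(202)), (np.uint8(20), np.uint8(126), np.uint8(200)), (np.uint8(116), np.uint8(9), np.uint8(193)), (np.uint8(109), np.uint8(131), np.uint8(154))]
200 [(np.uint8(19), np.uint8(90), np.uint8(217)), (np.uint8(19), np.uint8(93), np.uint8(206)), (np.uint8(18), np.uint8(92), np.uint8(208)), (np.uint8(19), np.uint8(126), np.uint8(190)), (np.uint8(20), np.uint8(130), np.uint8(196)), (np.uint8(21), np.uint8(87), np.uint8(223)), (np.uint8(19), np.uint8(88), np.uint8(222))]
```

View pics/crop4.png

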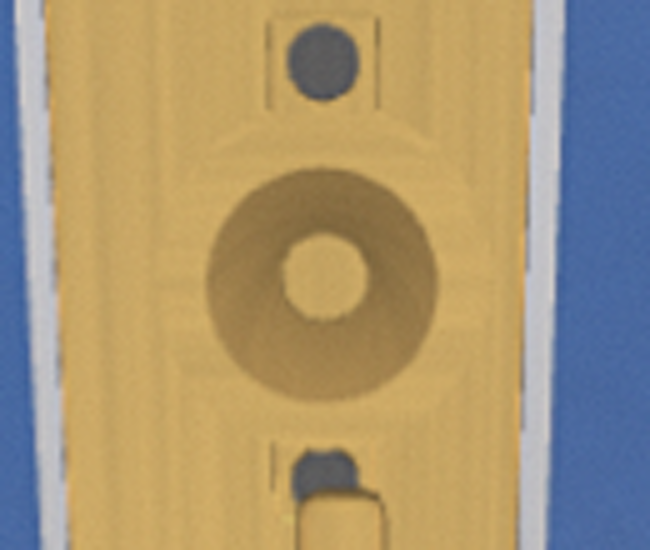

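Run:
```python
from h import *
i=load('wrist4');p=i['p'];h=cv2.cvtColor(p,cv2.COLOR_RGB2HSV)
m=((h[...,2]<172)&(h[...,0]>14)&(h[...,0]<28)).astype(np.uint8);m[:95]=0;m[155:]=0;m[:,215:]*=1;m[:,:220]=0;m[:,280:]=0
c=max(cv2.findContours(m,cv2.RETR_EXTERNAL,1)[0],key=cv2.contourArea);hull=cv2.convexHull(c)
W=plane(i,hull.reshape(-1,2),.137)
A=np.c_[2*W[:,:2],np.ones(len(W))];s=np.linalg.lstsq(A,(W[:,:2]**2).sum(1),rcond=None)[0];print('mouth',s[:2],'r',np.sqrt(s[2]+s[:2]@s[:2]))
f=lambda a:(np.array(a,float)+.5)/5-.5+[185,70]
print(plane(i,f([(322.5,285)]),.137),'foot',plane(i,f([(325,277)]),.113))
# bar edges: brass sat>110 vs vise
L=[];Rr=[]
for r in range(10,215,3):
    row=(h[r,:,1]>108)&(h[r,:,0]>15)&(h[r,:,0]<25)
    x=250
    l=[x for x in range(180,225) if row[x:x+6].all()]; q=[x for x in range(310,270,-1) if row[x-5:x+1].all()]
    if l:L.append((l[0]-.5,r))
    if q:Rr.append((q[0]+.5,r))
for E in (L,Rr):
    X=plane(i,E,.105); vx,vy,x0,y0=cv2.fitLine(X[:,:2].astype(np.float32),cv2.DIST_HUBER,0,.001,.001).ravel()
    a=np.degrees(np.arctan2(vy,vx)); print('edge',a if abs(a)<90 else a-180*np.sign(a),x0,y0,'at x=.5565',y0+(.5565-x0)*vy/vx)
o=robot.observe();T,P=tool(o);print(np.degrees(np.arctan2(T[1,1],T[0,1])),P,T.round(4).tolist())
# lever dir in hand: tip edges
print('lever tip', plane(i,f([(340,492)]),P[2]+.019+.0095))
d=np.median(i['d'][170:180,252:258]);print(dep(i,[(254,176)],[d]))
```

```text
mouth [0.55853632 0.15995068] r 0.01765151975043519
[[0.5585486  0.15988291 0.137     ]] foot [[0.55852782 0.15980824 0.113     ]]
edge -10.846133 0.57591474 0.20445493 at x=.5565 0.20817469
edge -11.009546 0.5602141 0.1240845 at x=.5565 0.12480709
-11.07269213638816 [0.49802317 0.16833384 0.21953574] [[-0.0004, 0.9814, -0.1921], [-0.0004, -0.1921, -0.9814], [-1.0, -0.0003, 0.0004]]
lever tip [[0.54683252 0.15902159 0.24803574]]
[[0.54301581 0.15914397 0.24696358]]
```

>>> move_arm --deltas '[{"dp": [0, 0.015, -0.001], "turn": [0, 0, 0]}, {"dp": [0, 0.035, -0.002], "turn": [0, 0, 0]}, {"dp": [0, 0.055, -0.003], "turn": [0, 0, 0]}, {"dp": [0.005, 0.062, -0.0034], "turn": [0, 0, 0]}, {"dp": [0.02, 0.062, -0.0034], "turn": [0, 0, 0]}, {"dp": [0.033, 0.062, -0.0034], "turn": [0, 0, 0]}, {"dp": [0.04, 0.062, -0.0034], "turn": [0, 0, 0]}, {"dp": [0.04, 0.062, -0.0034], "turn": [0, 0, 0]}, {"dp": [0.04, 0.062, -0.0034], "turn": [0, 0, 0]}, {"dp": [0.04, 0.062, -0.0034], "turn": [0, 0, 0]}]'

```text
time: 6.25
tool_pos: [0.5599, 0.161, 0.1805]
tool_rot: [1.867, 1.569, 0.105]
contact_force: [-0.0, -0.2, -1.7]
opening: 0.0161
```

```bash
cat > st.py <<'E'
from h import *
o=robot.observe();T,P=tool(o);print(o['time'],o['tool_pos'].round(5),'F',o['contact_force'].round(2),'M',o['torque'].round(3),'yaw',np.degrees(np.arctan2(T[1,1],T[0,1])).round(2),'tilt',T[:2,0].round(4),'op',round(o['opening'],4))
print('need to bore (tool)',(T.T@(np.array([.5595,.1597,.146])-P)).round(5))
E
python3 st.py
python3 - <<'E'
from h import *
for n in ('top','side','wrist'): shot(n,n+'5')
import cv2
a=cv2.imread('pics/side5.png')[100:200,180:320];cv2.imwrite('pics/side5c.png',cv2.resize(a,None,fx=5,fy=5))
E
python3 st.py
```

```text
6.25 [0.55991 0.16101 0.18052] F [-0.01 -0.16 -1.65] M [ 0.068  0.031 -0.056] yaw -10.98 tilt [0.0014 0.0002] op 0.0161
need to bore (tool) [ 0.03452 -0.00021  0.00138]
6.4 [0.5598  0.16107 0.18029] F [-0.23  0.13 -1.6 ] M [0.045 0.038 0.057] yaw -10.97 tilt [0.0011 0.0001] op 0.016
need to bore (tool) [ 3.429e-02 -7.000e-05  1.410e-03]
```

View pics/side5c.png

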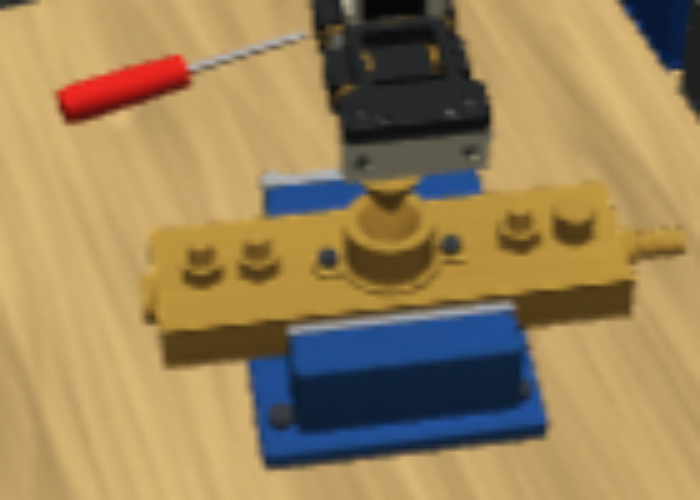

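View pics/wrist5.png

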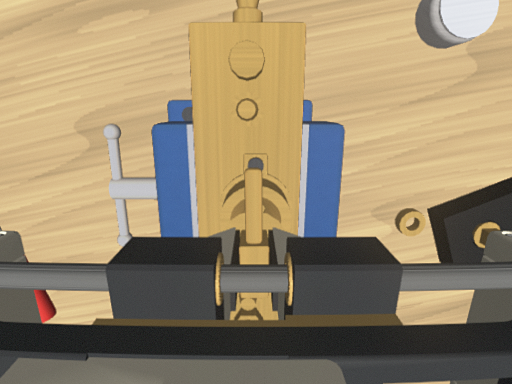

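>>> move_arm --deltas '[{"dp": [0.005, 0, 0.0014], "turn": [0, 0, 0]}, {"dp": [0.011, 0, 0.0014], "turn": [0, 0, 0]}, {"dp": [0.017, 0, 0.0014], "turn": [0, 0, 0]}, {"dp": [0.022, 0, 0.0014], "turn": [0, 0, 0]}, {"dp": [0.025, 0, 0.0014], "turn": [0, 0, 0]}, {"dp": [0.027, 0, 0.0014], "turn": [0, 0, 0]}, {"dp": [0.028, 0, 0.0014], "turn": [0, 0, 0]}, {"dp": [0.028, 0, 0.0014], "turn": [0, 0, 0]}]'

```text
time: 7.2
tool_pos: [0.5593, 0.1596, 0.1517]
tool_rot: [0.74, 1.571, -1.022]
contact_force: [0.5, 0.2, -1.9]
opening: 0.0159
```

```bash
python3 st.py
```

```text
7.2 [0.55934 0.15964 0.15168] F [ 0.53  0.18 -1.9 ] M [ 0.047  0.025 -0.013] yaw -10.98 tilt [ 0.     -0.0001] op 0.0159
need to bore (tool) [ 5.68e-03  1.50e-04 -9.00e-05]
```

Still in free air at 5.7 mm above the expected home, so the ring is centred to within 3 mm. I'll feel downward in small steps.

>>> move_arm --deltas '[{"dp": [0.001, 0, 0], "turn": [0, 0, 0]}, {"dp": [0.002, 0, 0], "turn": [0, 0, 0]}, {"dp": [0.003, 0, 0], "turn": [0, 0, 0]}, {"dp": [0.003, 0, 0], "turn": [0, 0, 0]}]'

```text
time: 7.6
tool_pos: [0.5592, 0.1596, 0.1486]
tool_rot: [-0.761, 1.571, -2.523]
contact_force: [0.3, 0.2, -1.3]
opening: 0.0163
```

```bash
python3 st.py
```

```text
7.6 [0.55923 0.15959 0.14858] F [ 0.26  0.16 -1.27] M [ 0.015  0.064 -0.024] yaw -10.98 tilt [-0.0002 -0.0001] op 0.0163
need to bore (tool) [ 0.00258  0.00024 -0.00016]
```

>>> move_arm --deltas '[{"dp": [0.0005, 0, 0], "turn": [0, 0, 0]}, {"dp": [0.001, 0, 0], "turn": [0, 0, 0]}, {"dp": [0.001, 0, 0], "turn": [0, 0, 0]}]'

```text
time: 7.9
tool_pos: [0.5593, 0.1596, 0.1476]
tool_rot: [-0.545, 1.571, -2.307]
contact_force: [0.3, 0.7, -2.2]
opening: 0.0159
```

```bash
python3 st.py
```

```text
7.9 [0.55928 0.15961 0.14763] F [ 0.3   0.73 -2.2 ] M [ 0.052 -0.009 -0.012] yaw -10.98 tilt [-0.0001 -0.0001] op 0.0159
need to bore (tool) [ 0.00163  0.0002  -0.00013]
```

>>> move_arm --deltas '[{"dp": [0.0005, 0, 0], "turn": [0, 0, 0]}, {"dp": [0.001, 0, 0], "turn": [0, 0, 0]}, {"dp": [0.001, 0, 0], "turn": [0, 0, 0]}]'

```text
time: 8.2
tool_pos: [0.5593, 0.1597, 0.1467]
tool_rot: [1.884, 1.571, 0.121]
contact_force: [0.9, 0.6, -1.3]
opening: 0.0159
```

```bash
python3 st.py
```

```text
8.2 [0.55934 0.15967 0.14669] F [ 0.86  0.6  -1.27] M [0.131 0.045 0.033] yaw -10.98 tilt [0.0001 0.    ] op 0.0159
need to bore (tool) [ 6.9e-04  1.5e-04 -6.0e-05]
```

>>> move_arm --deltas '[{"dp": [0.0005, 0, 0], "turn": [0, 0, 0]}, {"dp": [0.0005, 0, 0], "turn": [0, 0, 0]}]'

```text
time: 8.4
tool_pos: [0.5594, 0.1597, 0.1463]
tool_rot: [2.094, 1.57, 0.332]
contact_force: [0.4, 0.9, -0.9]
opening: 0.0161
```

```bash
python3 st.py
```

```text
8.4 [0.55943 0.15973 0.14632] F [ 0.44  0.88 -0.86] M [ 0.155 -0.028 -0.012] yaw -10.98 tilt [0.0004 0.0001] op 0.0161
need to bore (tool) [3.2e-04 7.0e-05 1.0e-05]
```

>>> move_arm --deltas '[{"dp": [0.0005, 0, 0], "turn": [0, 0, 0]}, {"dp": [0.0005, 0, 0], "turn": [0, 0, 0]}]'

```text
time: 8.6
tool_pos: [0.5595, 0.1597, 0.1461]
tool_rot: [1.977, 1.57, 0.215]
contact_force: [-0.5, 1.3, 1.8]
opening: 0.0159
```

```bash
python3 st.py
```

```text
8.6 [0.55951 0.15973 0.14606] F [-0.5   1.27  1.8 ] M [0.175 0.05  0.015] yaw -10.98 tilt [0.0007 0.0002] op 0.0159
need to bore (tool) [ 6.e-05 -0.e+00  3.e-05]
```

>>> move_arm --deltas '[{"dp": [0, 0, -0.0004], "turn": [0, 0, 0]}, {"dp": [0.0004, 0, -0.0004], "turn": [0, 0, 0]}, {"dp": [0.0004, 0, -0.0004], "turn": [0, 0, 0]}]'

```text
time: 8.9
tool_pos: [0.5596, 0.1599, 0.1456]
tool_rot: [1.459, 1.57, -0.304]
contact_force: [-1.0, -0.2, 3.5]
opening: 0.0158
```

```bash
python3 st.py
```

```text
8.9 [0.55956 0.15994 0.14563] F [-0.97 -0.22  3.54] M [-0.074  0.133  0.006] yaw -10.97 tilt [ 0.0006 -0.0002] op 0.0158
need to bore (tool) [-3.7e-04 -1.0e-05  2.4e-04]
```

>>> move_arm --deltas '[{"dp": [0.0005, 0, 0], "turn": [0, 0, 0]}, {"dp": [0.0005, 0, 0], "turn": [0, 0, 0]}]'

```text
time: 9.1
tool_pos: [0.5596, 0.1599, 0.1452]
tool_rot: [1.601, 1.57, -0.162]
contact_force: [-1.5, -0.6, 5.1]
opening: 0.0161
```

```bash
python3 st.py
```

```text
9.1 [0.55962 0.15992 0.14523] F [-1.48 -0.6   5.12] M [-0.046  0.171  0.007] yaw -10.98 tilt [ 0.0008 -0.0001] op 0.0161
need to bore (tool) [-7.7e-04 -7.0e-05  2.3e-04]
```

>>> move_arm --deltas '[{"dp": [0.0003, -0.0003, 0], "turn": [0, 0, 0]}, {"dp": [0.0006, -0.0004, 0.0001], "turn": [0, 0, 0]}, {"dp": [0.0006, -0.0004, 0.0001], "turn": [0, 0, 0]}]'

```text
time: 9.4
tool_pos: [0.5595, 0.1599, 0.145]
tool_rot: [1.738, 1.569, -0.024]
contact_force: [-1.4, -0.3, 6.8]
opening: 0.0162
```

```bash
python3 st.py
```

```text
9.4 [0.55953 0.15991 0.14498] F [-1.35 -0.26  6.79] M [-0.102  0.141  0.04 ] yaw -10.98 tilt [ 0.0017 -0.    ] op 0.0162
need to bore (tool) [-1.02e-03  2.00e-05  2.10e-04]
```

>>> move_arm --deltas '[{"dp": [0.0004, 0, 0], "turn": [0, 0, 0]}, {"dp": [0.0004, 0, 0], "turn": [0, 0, 0]}]'

```text
time: 9.6
tool_pos: [0.5596, 0.1599, 0.1448]
tool_rot: [1.753, 1.569, -0.01]
contact_force: [-0.8, -1.4, 8.8]
opening: 0.0158
```

```bash
python3 st.py
```

```text
9.6 [0.55963 0.15991 0.14478] F [-0.83 -1.4   8.78] M [-0.141  0.165 -0.004] yaw -10.98 tilt [ 0.0021 -0.    ] op 0.0158
need to bore (tool) [-1.22e-03 -9.00e-05  2.30e-04]
```

>>> move_arm --deltas '[{"dp": [0.0004, -0.0001, 0.0002], "turn": [0, 0, 0]}, {"dp": [0.0005, -0.0001, 0.0002], "turn": [0, 0, 0]}, {"dp": [0.0005, -0.0001, 0.0002], "turn": [0, 0, 0]}]'

```text
time: 9.9
tool_pos: [0.5596, 0.1599, 0.1445]
tool_rot: [1.854, 1.568, 0.092]
contact_force: [-0.7, -0.7, 8.2]
opening: 0.0162
```

```bash
python3 st.py;python3 - <<'E'
from h import *
shot('wrist','wrist6');shot('side','side6')
a=cv2.imread('pics/side6.png')[100:200,180:320];cv2.imwrite('pics/side6c.png',cv2.resize(a,None,fx=5,fy=5))
E
python3 st.py
```

```text
9.9 [0.55963 0.15988 0.14455] F [-0.69 -0.7   8.17] M [-0.039  0.192 -0.061] yaw -10.98 tilt [0.0026 0.0002] op 0.0162
need to bore (tool) [-1.45e-03 -9.00e-05  2.00e-04]
10.0 [0.55962 0.15988 0.14459] F [-1.18 -0.73  8.95] M [-0.024  0.19   0.018] yaw -10.98 tilt [0.0027 0.0003] op 0.0158
need to bore (tool) [-1.41e-03 -8.00e-05  2.00e-04]
```

View pics/side6c.png

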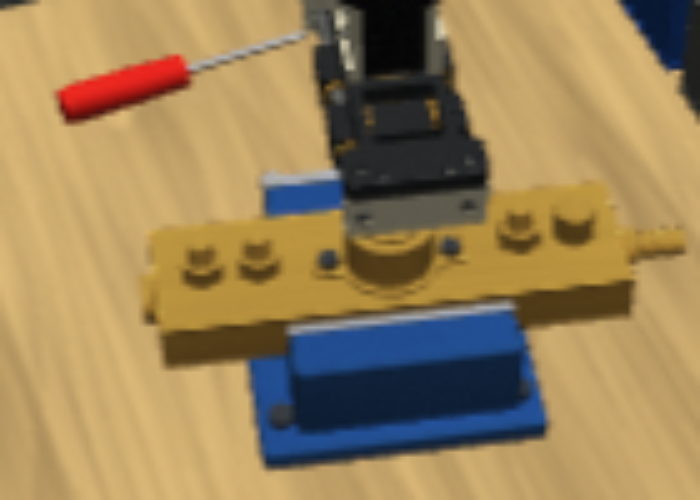

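View pics/wrist6.png

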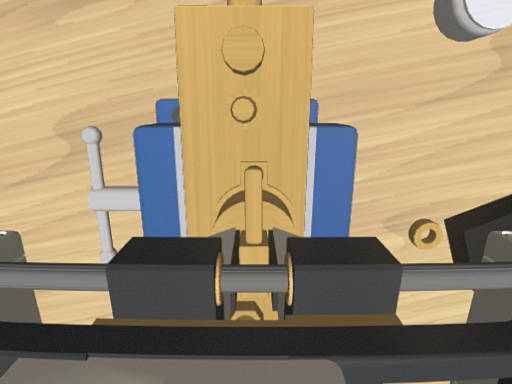

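>>> move_arm --deltas '[{"dp": [0.0004, 0, 0], "turn": [0, 0, 0]}, {"dp": [0.0006, 0, 0], "turn": [0, 0, 0]}, {"dp": [0.0006, 0, 0], "turn": [0, 0, 0]}, {"dp": [0.0006, 0, 0], "turn": [0, 0, 0]}]'

```text
time: 10.4
tool_pos: [0.5597, 0.1599, 0.1442]
tool_rot: [1.845, 1.568, 0.082]
contact_force: [-1.0, -0.2, 10.0]
opening: 0.0158
```

```bash
python3 st.py; python3 -c "
from h import *
o=robot.observe();print(o['qpos'])"
```

```text
10.4 [0.5597  0.15987 0.14423] F [-0.95 -0.24 10.  ] M [-0.074  0.306  0.06 ] yaw -10.98 tilt [0.0029 0.0002] op 0.0158
need to bore (tool) [-0.00177 -0.00016  0.0002 ]
[ 1.46692719e-01  5.17555884e-01  1.48319078e+00 -2.09978784e-04
  1.13789469e+00  1.90914180e+00]
```

>>> move_arm --deltas '[{"dp": [0, 0, 0], "turn": [0, 0, 0]}, {"dp": [0, 0, 0], "turn": [0, 0, 0]}]'

```text
time: 10.6
tool_pos: [0.5597, 0.1599, 0.1442]
tool_rot: [1.842, 1.568, 0.08]
contact_force: [-0.8, -0.9, 10.6]
opening: 0.016
```

>>> move_arm --deltas '[{"dp": [0, 0, 0], "turn": [-2, 0, 0]}, {"dp": [0, 0, -0.0001], "turn": [-5, 0, 0]}, {"dp": [0, 0, -0.0001], "turn": [-8, 0, 0]}, {"dp": [0, 0, -0.0001], "turn": [-10, 0, 0]}, {"dp": [0, 0, -0.0001], "turn": [-10, 0, 0]}]'

```text
time: 11.1
tool_pos: [0.5598, 0.1601, 0.1442]
tool_rot: [1.786, 1.568, 0.199]
contact_force: [-0.9, -0.7, 10.8]
opening: 0.0158
```

```bash
python3 st.py
```

```text
11.1 [0.55976 0.16008 0.14423] F [-0.93 -0.69 10.83] M [ 0.022  0.214 -0.258] yaw -0.95 tilt [0.003  0.0006] op 0.0158
need to bore (tool) [-0.00177 -0.00025  0.00039]
```

>>> move_arm --deltas '[{"dp": [0, 0, -0.0001], "turn": [-3, 0, 0]}, {"dp": [0, 0, -0.0001], "turn": [-7, 0, 0]}, {"dp": [0, 0, -0.0002], "turn": [-11, 0, 0]}, {"dp": [0, 0, -0.0002], "turn": [-14, 0, 0]}, {"dp": [0, 0, -0.0002], "turn": [-15.5, 0, 0]}, {"dp": [0, 0, -0.0002], "turn": [-15.5, 0, 0]}]'

```text
time: 11.7
tool_pos: [0.5597, 0.1604, 0.1442]
tool_rot: [1.578, 1.568, 0.261]
contact_force: [-0.9, -0.1, 10.8]
opening: 0.0159
```

```bash
python3 st.py; python3 -c "
from h import *
shot('wrist','wrist7')"
```

```text
11.7 [0.55971 0.1604  0.14422] F [-0.86 -0.14 10.82] M [ 0.048  0.274 -0.199] yaw 14.54 tilt [0.0029 0.0008] op 0.0159
need to bore (tool) [-0.00178 -0.00037  0.00063]
```

View pics/wrist7.png

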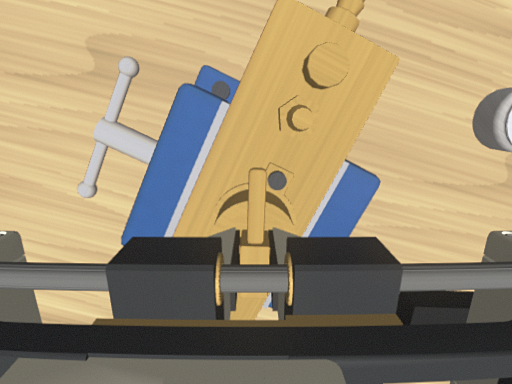

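>>> move_arm --deltas '[{"dp": [0, 0, 0], "turn": [-1, 0, 0]}, {"dp": [0, 0, 0], "turn": [-1, 0, 0]}]'

```text
time: 11.95
tool_pos: [0.5597, 0.1604, 0.1442]
tool_rot: [1.559, 1.568, 0.259]
contact_force: [-1.2, -0.2, 10.1]
opening: 0.0159
```

```bash
cat > lev.py <<'E'
from h import *
import sys
def lever(tag):
    i=load(tag);p=i['p'];h=cv2.cvtColor(p,cv2.COLOR_RGB2HSV)
    g=cv2.GaussianBlur(p[...,2].astype(np.float32),(3,3),0)
    c=cv2.resize(p[160:245,205:305,::-1],None,fx=6,fy=6,interpolation=cv2.INTER_CUBIC);cv2.imwrite(f'pics/{tag}_lev.png',c)
for t in sys.argv[1:]: lever(t)
E
python3 st.py; python3 lev.py wrist6 wrist7; cd pics; python3 -c "
import cv2,numpy as np
a=np.hstack([cv2.imread('wrist6_lev.png')[:,150:450],cv2.imread('wrist7_lev.png')[:,150:450]]);cv2.imwrite('lev67.png',a)"
```

```text
11.95 [0.5597  0.16038 0.14421] F [-1.16 -0.24 10.11] M [ 0.082  0.296 -0.257] yaw 15.52 tilt [0.0029 0.0008] op 0.0159
need to bore (tool) [-0.00179 -0.00037  0.0006 ]
```

View pics/lev67.png

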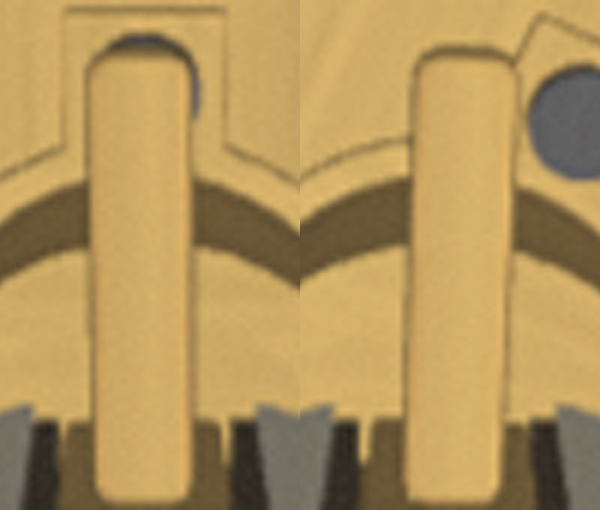

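>>> move_arm --deltas '[{"dp": [0, 0, 0], "turn": [-1, 0, 0]}, {"dp": [0, 0, 0], "turn": [-1, 0, 0]}]'

```text
time: 12.15
tool_pos: [0.5597, 0.1604, 0.1442]
tool_rot: [1.548, 1.568, 0.266]
contact_force: [-1.0, 0.4, 10.2]
opening: 0.0161
```

```bash
cat > lv2.py <<'E'
from h import *
import sys
# usage: tag tipx tipy basex basey in 6x crop coordinates (crop origin 205,160 ; +150 handled by caller)
def ang(tag,a,b,z=.1442+.0285):
    i=load(tag); f=lambda q:(np.array(q,float)+.5)/6-.5+[205,160]
    W=plane(i,[f(a),f(b)],z); v=W[0]-W[1]; return np.degrees(np.arctan2(v[1],v[0])).round(2),np.linalg.norm(v).round(4),W[0].round(4)
E
python3 - <<'E'
from lv2 import *
print(ang('wrist6',(288,60),(293,480)),ang('wrist7',(315,60),(303,480)))
shot('wrist','wrist8')
E
python3 lev.py wrist8; python3 st.py
```

```text
(np.float64(-10.3), np.float64(0.0331), array([0.6077, 0.1508, 0.1727])) (np.float64(13.17), np.float64(0.033), array([0.6074, 0.171 , 0.1727]))
12.2 [0.55969 0.1604  0.1442 ] F [-1.57 -0.03  9.89] M [ 0.081  0.329 -0.198] yaw 16.5 tilt [0.0029 0.0008] op 0.0159
need to bore (tool) [-0.0018  -0.00038  0.00062]
```

View pics/wrist8_lev.png

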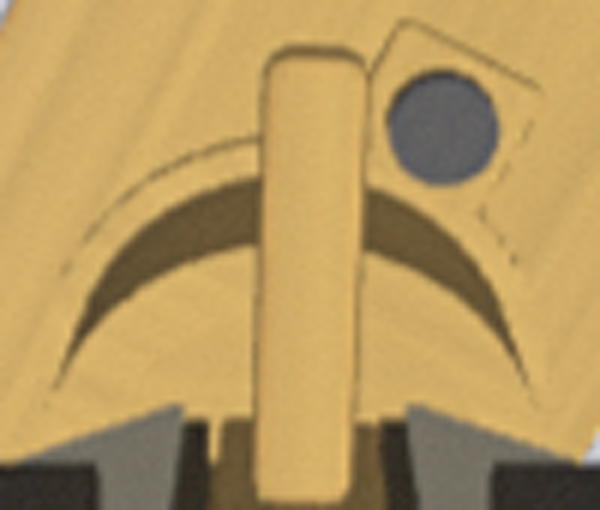

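>>> move_arm --deltas '[{"dp": [0, 0, 0], "turn": [2, 0, 0]}, {"dp": [0, 0, 0.0001], "turn": [6, 0, 0]}, {"dp": [0, 0, 0.0001], "turn": [11, 0, 0]}, {"dp": [0, 0, 0.0002], "turn": [16, 0, 0]}, {"dp": [0, 0, 0.0003], "turn": [21, 0, 0]}, {"dp": [0, 0, 0.0003], "turn": [25, 0, 0]}, {"dp": [0, 0, 0.0004], "turn": [27.5, 0, 0]}]'

```text
time: 12.9
tool_pos: [0.5597, 0.1598, 0.1442]
tool_rot: [1.807, 1.568, 0.043]
contact_force: [-2.0, -1.0, 11.0]
opening: 0.0157
```

```bash
python3 st.py
```

```text
12.9 [0.55973 0.15982 0.14419] F [-1.97 -0.99 10.98] M [-0.023  0.332  0.258] yaw -11.09 tilt [0.0027 0.0001] op 0.0157
need to bore (tool) [-0.00181 -0.0002   0.00016]
```

>>> move_arm --deltas '[{"dp": [0, 0, 0.0], "turn": [4, 0, 0]}, {"dp": [0, 0, 0.0001], "turn": [9, 0, 0]}, {"dp": [0, 0, 0.0001], "turn": [14, 0, 0]}, {"dp": [0, 0, 0.0002], "turn": [19, 0, 0]}, {"dp": [0, 0, 0.0002], "turn": [23, 0, 0]}, {"dp": [0, 0, 0.0003], "turn": [25.5, 0, 0]}, {"dp": [0, 0, 0.0003], "turn": [25.5, 0, 0]}]'

```text
time: 13.6
tool_pos: [0.5595, 0.1594, 0.1442]
tool_rot: [2.188, 1.568, -0.02]
contact_force: [-2.0, -1.5, 10.4]
opening: 0.0163
```

```bash
python3 st.py; python3 -c "
from h import *
shot('wrist','wrist9')"; python3 lev.py wrist9
```

```text
13.6 [0.55953 0.15944 0.14418] F [-2.05 -1.47 10.42] M [-0.069  0.389  0.285] yaw -36.52 tilt [ 0.0024 -0.    ] op 0.0163
need to bore (tool) [-0.00182 -0.00017 -0.00019]
```

View pics/wrist9_lev.png

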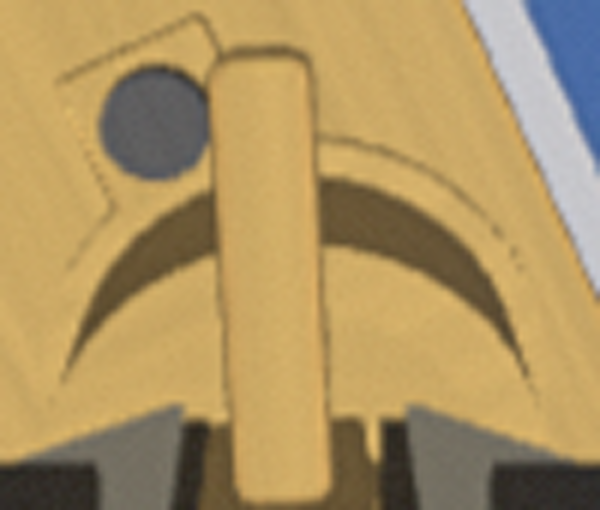

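Run:
```python
from lv2 import *
print(ang('wrist9',(261,65),(283,485)),ang('wrist8',(315,60),(303,480)))
```

```text
(np.float64(-33.79), np.float64(0.033), array([0.6   , 0.1322, 0.1727])) (np.float64(15.15), np.float64(0.033), array([0.607 , 0.1727, 0.1727]))
```

>>> move_arm --deltas '[{"dp": [0, 0, 0], "turn": [1.5, 0, 0]}, {"dp": [0, 0, 0], "turn": [3, 0, 0]}, {"dp": [0, 0, 0], "turn": [3, 0, 0]}]'

```text
time: 13.95
tool_pos: [0.5595, 0.1594, 0.1442]
tool_rot: [2.199, 1.569, -0.06]
contact_force: [-2.9, -1.4, 11.3]
opening: 0.0159
```

```bash
python3 st.py; python3 -c "
from h import *
shot('wrist','wrist10')"; python3 lev.py wrist10
```

```text
13.95 [0.55947 0.1594  0.14415] F [-2.89 -1.4  11.28] M [-0.097  0.404  0.231] yaw -39.48 tilt [ 0.0022 -0.0001] op 0.0159
need to bore (tool) [-0.00185 -0.00017 -0.00025]
```

View pics/wrist10_lev.png

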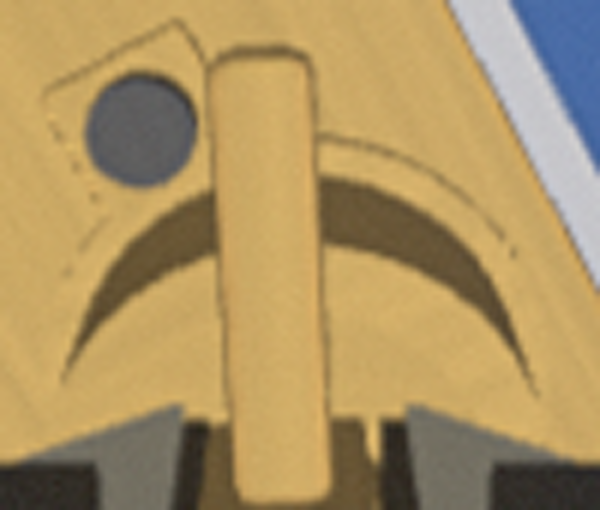

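>>> move_arm --deltas '[{"dp": [0, 0, 0], "turn": [-3, 0, 0]}, {"dp": [0, 0, -0.0001], "turn": [-8, 0, 0]}, {"dp": [0, -0.0001, -0.0001], "turn": [-13, 0, 0]}, {"dp": [0, -0.0001, -0.0001], "turn": [-18, 0, 0]}, {"dp": [0, -0.0001, -0.0002], "turn": [-23, 0, 0]}, {"dp": [0, -0.0002, -0.0002], "turn": [-27, 0, 0]}, {"dp": [0, -0.0002, -0.0002], "turn": [-29.9, 0, 0]}, {"dp": [0, -0.0002, -0.0002], "turn": [-29.9, 0, 0]}]'

```text
time: 14.8
tool_pos: [0.5597, 0.1599, 0.1442]
tool_rot: [1.926, 1.568, 0.189]
contact_force: [-1.2, -0.2, 10.4]
opening: 0.0161
```

```bash
python3 st.py; python3 -c "
from h import *
shot('wrist','wrist11')"; python3 lev.py wrist11
```

```text
14.8 [0.55974 0.1599  0.14422] F [-1.24 -0.15 10.42] M [-0.056  0.28  -0.2  ] yaw -9.52 tilt [0.0029 0.0006] op 0.0161
need to bore (tool) [-0.00178 -0.0002   0.00024]
```

View pics/wrist11_lev.png

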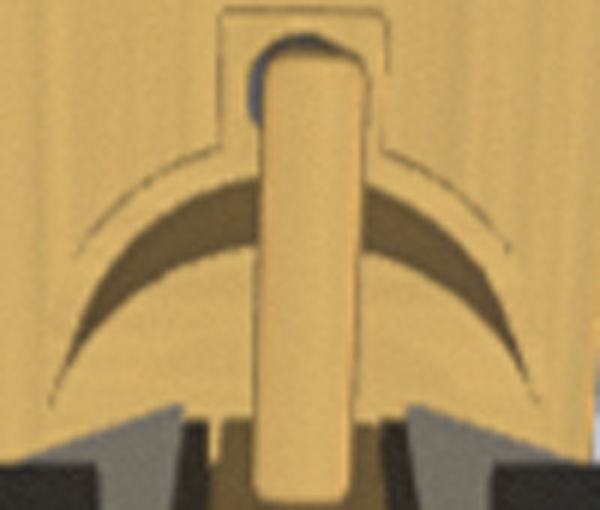

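>>> move_arm --deltas '[{"dp": [-0.0005, 0, 0], "turn": [0, 0, 0]}, {"dp": [-0.001, 0, 0], "turn": [0, 0, 0]}, {"dp": [-0.0015, 0, 0], "turn": [0, 0, 0]}, {"dp": [-0.0015, 0, 0], "turn": [0, 0, 0]}]'

```text
time: 15.25
tool_pos: [0.5595, 0.1599, 0.145]
tool_rot: [1.99, 1.569, 0.251]
contact_force: [0.6, 0.2, 6.8]
opening: 0.0162
```

```bash
python3 st.py
```

```text
15.25 [0.55953 0.15988 0.14503] F [0.62 0.15 6.81] M [ 0.048  0.076 -0.152] yaw -9.61 tilt [0.002  0.0005] op 0.0162
need to bore (tool) [-0.00097  0.       0.00018]
```

>>> move_arm --deltas '[{"dp": [0, 0, 0], "turn": [0, 0, 0]}, {"dp": [0, 0, 0], "turn": [0, 0, 0]}, {"dp": [0, 0, 0], "turn": [0, 0, 0]}, {"dp": [0, 0, 0], "turn": [0, 0, 0]}, {"dp": [0, 0, 0], "turn": [0, 0, 0]}]' --hand 0.045

```text
time: 15.75
tool_pos: [0.5588, 0.1597, 0.1439]
tool_rot: [-1.076, 1.57, -2.814]
contact_force: [-0.4, 0.3, 0.4]
opening: 0.0446
```

```bash
python3 st.py; python3 -c "
from h import *
shot('wrist','wrist12')"; python3 lev.py wrist12
```

```text
15.75 [0.55876 0.15968 0.1439 ] F [-0.41  0.34  0.39] M [ 0.014 -0.002  0.008] yaw -9.58 tilt [-0.0005 -0.0002] op 0.0446
need to bore (tool) [-0.00211  0.00072 -0.00014]
```

View pics/wrist12_lev.png

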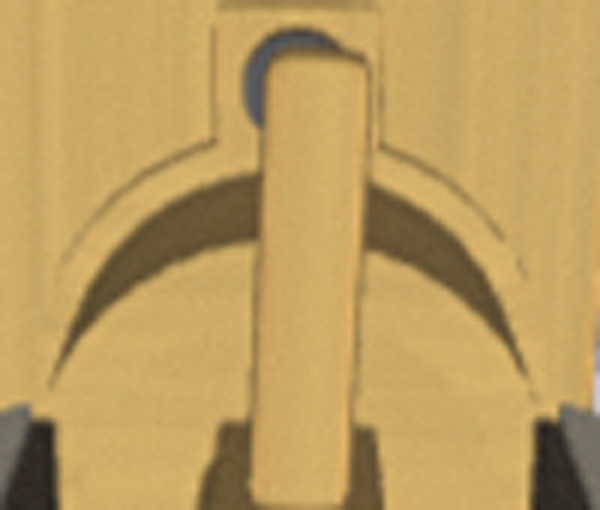

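Released cleanly with no contact force. I'll retreat straight up and back, then look.

>>> move_arm --deltas '[{"dp": [-0.01, 0, 0], "turn": [0, 0, 0]}, {"dp": [-0.03, 0, 0], "turn": [0, 0, 0]}, {"dp": [-0.06, 0, 0], "turn": [0, 0, 0]}, {"dp": [-0.09, 0, 0], "turn": [0, 0, 0]}, {"dp": [-0.11, 0, 0], "turn": [0, 0, 0]}, {"dp": [-0.12, -0.02, 0], "turn": [0, 0, 0]}, {"dp": [-0.12, -0.03, 0], "turn": [0, 0, 0]}, {"dp": [-0.12, -0.03, 0], "turn": [0, 0, 0]}, {"dp": [-0.12, -0.03, 0], "turn": [0, 0, 0]}]'

```text
time: 16.7
tool_pos: [0.5292, 0.1647, 0.2638]
tool_rot: [-0.864, 1.57, -2.601]
contact_force: [-0.1, -0.6, 0.8]
opening: 0.0452
```

```bash
python3 st.py
python3 - <<'E'
from h import *
p,d,i=shot('wrist','wrist13');shot('side','side13');i=load('wrist13')
print(proj(i,[(.5585,.1599,.175),(.6085,.15,.1735)]))
c=cv2.resize(p[80:260,165:345,::-1],None,fx=3.3,fy=3.3,interpolation=cv2.INTER_CUBIC);cv2.imwrite('pics/crop13.png',c)
a=cv2.imread('pics/side13.png')[100:200,180:320];cv2.imwrite('pics/side13c.png',cv2.resize(a,None,fx=5,fy=5))
E
```

```text
16.7 [0.52921 0.16467 0.26378] F [-0.14 -0.56  0.84] M [ 0.046  0.06  -0.037] yaw -9.56 tilt [-0.0005 -0.0003] op 0.0452
need to bore (tool) [ 0.11776  0.03075 -0.00018]
[[253.21354241 165.21438835]
 [255.12537643 100.75815613]]
```

View pics/crop13.png

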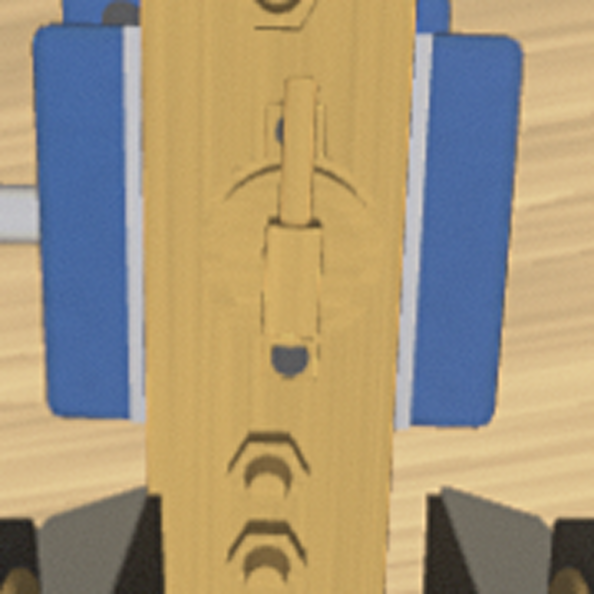

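View pics/side13c.png

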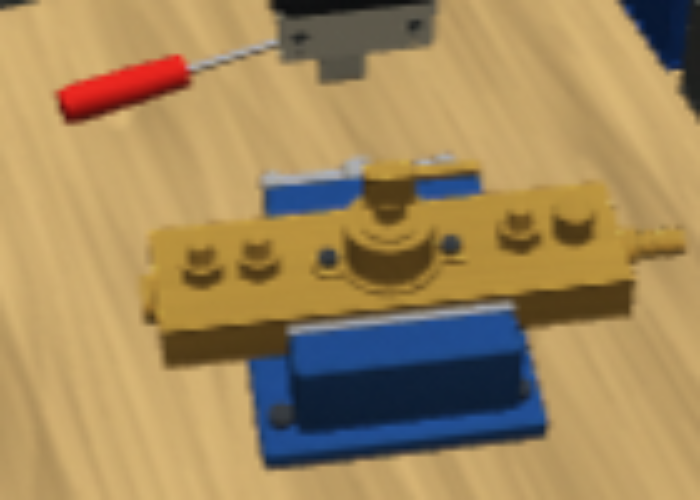

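Run:
```python
from h import *
i=load('wrist13');f=lambda a:(np.array(a,float)+.5)/3.3-.5+[165,80]
W=plane(i,f([(268,225),(323,226),(319,341),(263,341)]),.175);print(W.mean(0).round(4))
for k in range(4): v=W[(k+1)%4]-W[k];print(np.linalg.norm(v).round(4),np.degrees(np.arctan2(v[1],v[0])).round(2))
L=plane(i,f([(301,80),(296,224)]),.1735);v=L[0]-W.mean(0);v2=L[0]-L[1];print(np.linalg.norm(v[:2]),np.degrees(np.arctan2(v[1],v[0])),np.degrees(np.arctan2(v2[1],v2[0])))
u=f([(292,285)])[0].round().astype(int);dd=np.median(i['d'][u[1]-4:u[1]+5,u[0]-3:u[0]+4]);print('top z',dep(i,[u],[dd]))
u=f([(180,285)])[0].round().astype(int);dd=np.median(i['d'][u[1]-4:u[1]+5,u[0]-3:u[0]+4]);print('bar z',dep(i,[u],[dd]))
```

```text
[0.558  0.1597 0.175 ]
0.0135 -100.53
0.029 168.95
0.0142 80.51
0.0293 -12.36
0.04905281962446463 -11.667835575697119 -11.453977152891563
top z [[0.55799967 0.16016042 0.17563889]]
bar z [[0.55117231 0.19786532 0.1052523 ]]
```

```bash
python3 -c "
from h import *
print(robot.hand_in(), robot.observe()['time'])"
```

```text
the job is handed in; nothing more can be done
the job is handed in; nothing more can be done
```

The brass lever plug is seated in the ring with its lever in line with the bar, pointing at the nipple end. I let go of it and handed the job in at about 17 s.

- **Seating:** I found the bore with the wrist camera and felt contact at the expected home height. I then pressed to a reading of about 10–11 N, which is roughly 12 N on the ring with the plug's weight. Vertical readings stayed near 11 N or below, and sideways readings were about 1–3 N.
- **Rocking:** Holding that push, I rocked the lever about 26° anticlockwise, then about 26° clockwise, and back in line. It turned freely. The lever lagged the gripper by 1–3°, and I corrected for that from the pictures.
- **Last checks:**
  - Block top: 70.4 mm above the bar; fully home is 70 mm.
  - Plug axis: within about 0.5 mm of the bore I measured.
  - Lever: −11.0° to −11.7° in the last picture, against −10.95° for the bar, so in line to within about 1°.
  - Gripper: clear of everything, with no contact force beyond sensor noise.

None of the checks failed. The 26° clockwise figure is partly inferred: I measured the lever at 23°, turned the gripper 3° more, and the next picture showed the lever had kept pace. I saw nothing else move, but I did not check the other items separately at the end.

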